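# Unlock the shell-grading plate with its ratchet and lay it in the wash tray

## Task

The perforated grading plate on the green sorting stand has to come off for washing. Flip the orange pawl tab of the ratchet fully over to its other side (loosening), then swing the black-knobbed handle counter-clockwise seen from above until the red locking bar has turned at least 65 degrees, well clear of the plate, without pushing on the bar itself. Slide the plate towards the robot to the wide ends of its keyholes, lift it off the studs and lay it gently, flat, in the middle of the white tray; leave the other things alone.

Things in the scene. Friction and masses are not known exactly. Their poses are not given: they have to be found in the camera images.
- stand: Sorting stand fixed to the table: green deck 198 (x) x 135 mm (y), top 30 mm above the table. Origin: on the table below the plate's starting centre. Axes at yaw 0: x away from the robot, y to the robot's left, z up.
- stud (a point): Centre of the top of one of two steel studs on the deck at stand x 0, y +-34 mm (this one at +34), 41 mm above the table: shank 6 mm diameter and 7 mm tall, above it a head 13 mm diameter and 4 mm thick.
- plate: Loose perforated aluminium plate, 110 x 110 x 5 mm, about 0.3 kg, lying on the deck. Origin: centre of its underside; axes start parallel to the stand's, studs at plate x 0, y +-34 mm. It comes off by sliding 23 mm (+-4 mm) along the stand's -x, towards the robot, then straight up. The red bar blocks this slide (after about 3 mm) until it is turned away.
- wide_hole (a point): Centre of the wide end of the keyhole at plate y +34 mm (its twin is at -34), at plate x +23 mm, at the underside. Each keyhole: slot 9 mm wide from plate x -6 to +12 mm, then a square opening 22 x 22 mm from x 12 to 34 mm. The studs start in the slots, their heads holding the plate down; they pass through the wide ends only.
- rib_top (a point): Top centre of the plate's blue grip rib, at the plate's centre: 12 mm thick along plate x, 50 mm long along plate y, rising from 5 to 43 mm above the plate's underside.
- lock_axis (a point): Point on the vertical axis of the lock bolt and ratchet, on the deck (30 mm above the table), at stand x -118, y -40 mm.
- lock (a joint): Angle of the lock bolt with its toothed wheel and the red bar, rad, 0 (locked: bar along the stand's +x, its tip just before the plate's near edge) to 1.75; grows counter-clockwise from above. Stays where left (friction 0.4 N m). Follows the handle only in the direction that the pawl drives. The bar is out of the plate's way from about 1.0 rad.
- locking_bar: The red bar on the lock bolt, 60 x 12 x 9 mm, 1 to 10 mm above the deck. Origin on the lock axis at deck height; the bar runs 60 mm along its own x. Not to be pushed by the gripper.
- wheel: The ratchet's toothed steel wheel with brass bolt head, fixed on the lock bolt and turning with it: 62 mm diameter, 50 to 62 mm above the table (bolt head to 65 mm), 16 teeth. Origin: centre of its underside. Not to be pushed by the gripper.
- handle (a joint): Angle of the ratchet handle about the lock axis, rad, 0 to 1.95; 0 = pointing 135 degrees clockwise from the stand's +x; grows counter-clockwise. Stays where left (friction 0.06 N m). With the pawl set to loosen, counter-clockwise it carries the bolt after at most about 0.45 rad of play; clockwise it clicks back, so strokes can be repeated. With the pawl set wrong it only clicks.
- knob_top (a point): Centre of the top of the handle's upright black knob: cylinder 22 mm diameter, 45 mm tall, top 102 mm above the table, 115 mm from the lock axis. Under it a steel bar 14 mm high (43 to 57 mm above the table), 16 mm wide.
- pawl (a joint): Angle of the pawl lever on the handle, rad, -0.35 to 0.35; stays where it is left (friction 0.06 N m, about 1.5 N at the tab). Near -0.35 (start): drives clockwise (tightens). Near +0.35, fully over: drives counter-clockwise (loosens). In between it may not engage. The horns below it are sprung and click over the teeth by themselves.
- tab_top (a point): Centre of the top of the orange upright tab on the pawl lever: cylinder 11 mm diameter, 30 mm tall, top 102 mm above the table, 42 mm from the lever pivot, standing close to the lock axis. Flipping to loosen moves it about 29 mm straight across the handle: facing from the lock axis out along the handle, from left to right (clockwise side).
- pawl_pivot (a point): Pivot of the pawl lever, on the handle's centre line, 46 mm from the lock axis, 72 mm above the table. The lever, 10 mm wide, runs from here back over the lock axis, at 67 to 72 mm above the table, carrying the tab.
- tray: Fixed white open tray, 172 x 172 x 25 mm outside, walls 4 mm, floor 5 mm thick at most. Origin: centre of its underside.
- scale: Bystander: white kitchen scale 130 x 160 x 34 mm. Origin at its underside.
- jar: Bystander: yellow jar with white lid, 60 mm diameter, 85 mm tall. Origin at its underside.
- bowl: Bystander: white bowl, 120 mm diameter, 45 mm tall. Origin at its underside.
Things that resemble listed ones, but are neither listed nor needed, are in the scene too. What is shaped like the plate but purple or yellow is not meant.

How it is judged:
By the outcome, as a careful person would: the job done as asked, in the order asked, and still so for the second after the job is handed in, with the robot touching nothing.
It also fails if it takes over 67 s, if anything falls off the work surface, if the arm or the gripper's body presses on something with over 40 N, if the wrist force passes 120 N, or if a joint passes its speed limit or range.

## Robot

A 6-joint arm with a two-finger parallel gripper is mounted at the origin on the work surface. World frame = base frame: x ahead of the robot, y to its left, z up, the work surface at z = 0. Lengths are in mm, angles in rad, forces in N, time in s.
With the tool pointing down it reaches from about 275 to 750 mm from the base axis. Payload 10.2 kg.
Tool frame: the origin (TCP) lies on the centre line of the jaws, within the pads' length; the fingertips stand 22 mm ahead of it and the grasp point (between the pads) lies 3 mm ahead of it; z points along the fingers, y is the line along which they close (so a half turn about z gives the same grasp; the last joint's range is limited). The gripper opens to 85 mm and grips with 20 to 120 N. Pads are 22 mm wide; open, the fingers measure 114 mm over their backs; the gripper's body (76 mm by 85 mm) begins 54 mm behind the grasp point. The pads swing forward as they close: fully open they stand 13 mm farther back than shut.
Start: joints at [-1.46, 0.313, 1.498, -0, 1.331, -0.223], TCP at [171.996, -496.033, 253.294] pointing down, gripper open.
Joint ranges: [-2.94, 2.94], [-0.97, 2.17], [0.19, 2.56], [-1.23, 4.37], [0.02, 3.11], [-2.88, 2.88]. Speed limits (rad/s): [2.39, 2.39, 3.01, 3.14, 3.14, 3.14].

## Interface

Orientations are given as a rotation vector (axis times angle).
In Python, from rig import observe, capture, camera_model, job_done gives the robot as it stands. The module is installed in compiled form; this text tells all that it offers.
- The arm moves only by the tool drive_tool, never from a script. Its argument "rows" is one flat list of numbers, 7 for each row, row after row: the turn, a rotation vector about the tool's x, y, z in degrees, then the shift along the tool's x, y, z in mm, then the opening, from 0 (shut) to 1 (fully open). A call has 1 to 8 rows; each row is the pose to reach, as a shift and turn from the pose commanded when the call began, along the tool's axes at that moment; what a row does not reach only later rows make up. A row lasts 1/12 s, in which the tool goes at most 41.7 mm and 7.16 degrees, less where a joint would pass 70% of its speed; a pose out of reach is approached as far as the arm can. A call with a gripper value outside its range is refused whole. The fingers move at their own pace and stop on an object; "newtons" is the grip in N (left out, the last holds). Time passes only in rows, so rows that repeat a pose let the fingers close. It gives the time, the measured TCP pose, the force, the opening and the grip force at its end, in the units of the state.
- observe(): the state, without advancing time (a new reading comes with each control period).
- capture(name): name is "scene" or "top" or "wrist"; returns the picture (480x640x3 uint8, blue, green, red); there is no depth.
- camera_model(name): a dict with "intrinsics" (3x3 intrinsics, pixels), "R" (3x3) and "t" (3): a world point X has camera coordinates R X + t; the wrist camera has in their place "hand_eye" (4x4, takes a point from camera to tool coordinates, whose origin is the TCP and whose axes are the flange's). Camera axes: x right, y down, z forward; pixel columns grow to the right and rows downward; lengths in mm; the calibration is good to about 2 mm. A picture is of the moment at which its call begins: read the wrist's pose just before it. camera_model takes no time and is no camera call.
- job_done(): hands the job in; it is judged then, once.
The state is a dict: "clock": time; "joint_positions": joint angles; "qvel": joint speeds; "effort": joint torques, N m; "tcp_pos": TCP position; "eef_rot": TCP orientation; "contact_force": force on the tool from outside, world axes, zero at the start; "wrist_torque": the same for the moment, N m; "grip_width": finger opening in mm; "grip_force": force on a finger pad.
Only numpy, scipy, OpenCV 4.12 (cv2) and the standard library are available. Lean on these libraries where they do the work, as an engineer would, in place of code of your own. Each camera call takes 0.05 s, during which the arm holds its last target. There are 200 camera calls.

## Working session

There is one attempt and no reset: what is moved stays moved. The work goes in short steps, Python scripts to look and compute and a tool call to move; the robot and the scene stay as the last step left them, time stands still between calls to the robot, and variables do not carry over. Pictures are saved under pics/ and viewed, at most 10 in all, crops included, and the job is handed in when it is done.

Besides the shell and the picture viewer there is one more tool, called after ">>>" as name(argument=value, ...), one argument or row to a line, values as JSON. drive_tool: Moves the arm, as the interface text tells. Its arguments: {"type":"object","properties":{"rows":{"type":"array","items":{"type":"number"}},"newtons":{"type":"number"}},"required":["rows"]}

```bash
mkdir -p pics; python3 - <<'E'
from rig import *
import cv2
s=observe();print({k:s[k] for k in('clock','tcp_pos','eef_rot','grip_width','contact_force')})
for n in("scene","top"):
    cv2.imwrite(f"pics/{n}0.png",capture(n));m=camera_model(n);print(n,m)
print(camera_model("wrist"))
E
```

```text
{'clock': 0.0, 'tcp_pos': array([ 171.96633659, -495.79447027,  252.72077595]), 'eef_rot': array([-3.09663295e+00, -5.21727641e-01, -1.27596037e-04]), 'grip_width': 85.25199491899612, 'contact_force': array([ 0.63103201,  0.29988008, -0.2778873 ])}
scene {'intrinsics': array([[592.8858649 ,   0.        , 315.78358357],
       [  0.        , 592.8858649 , 244.33928274],
       [  0.        ,   0.        ,   1.        ]]), 'R': array([[ 5.99596885e-01,  8.00302032e-01,  4.83988317e-04],
       [ 6.68611281e-01, -5.00599891e-01, -5.49871533e-01],
       [-4.39821021e-01,  3.30024858e-01, -8.35249102e-01]]), 't': array([-320.49010944, -354.7572489 , 1477.501523  ])}
top {'intrinsics': array([[497.88779503,   0.        , 316.07142438],
       [  0.        , 497.88779503, 248.25727468],
       [  0.        ,   0.        ,   1.        ]]), 'R': array([[-0.0217773 , -0.99974807,  0.0054347 ],
       [-0.99304683,  0.02100166, -0.11583148],
       [ 0.11568816, -0.00791941, -0.99325401]]), 't': array([ -24.28679966,  598.29281912, 1122.19210791])}
{'intrinsics': array([[358.32838752,   0.        , 322.37654357],
       [  0.        , 358.32838752, 241.7901942 ],
       [  0.        ,   0.        ,   1.        ]]), 'hand_eye': array([[-1.34488252e-03, -9.60637829e-01, -2.77800564e-01,
         7.14376224e+01],
       [ 9.99998311e-01, -9.43884575e-04, -1.57720708e-03,
        -1.12801691e+00],
       [ 1.25291312e-03, -2.77802216e-01,  9.60637475e-01,
        -1.21493026e+02],
       [ 0.00000000e+00,  0.00000000e+00,  0.00000000e+00,
         1.00000000e+00]])}
```

View pics/top0.png

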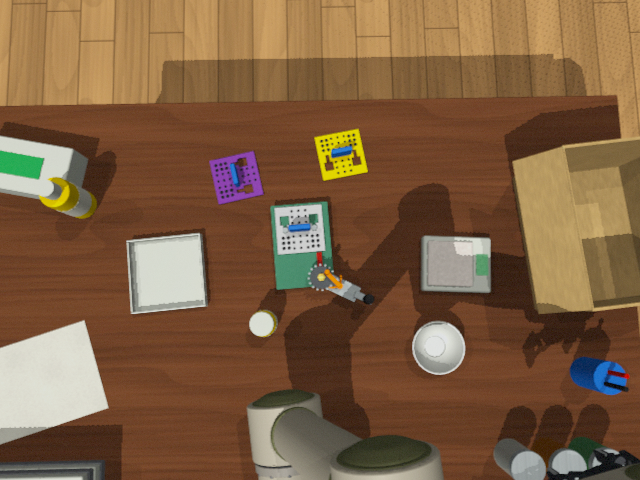

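View pics/scene0.png

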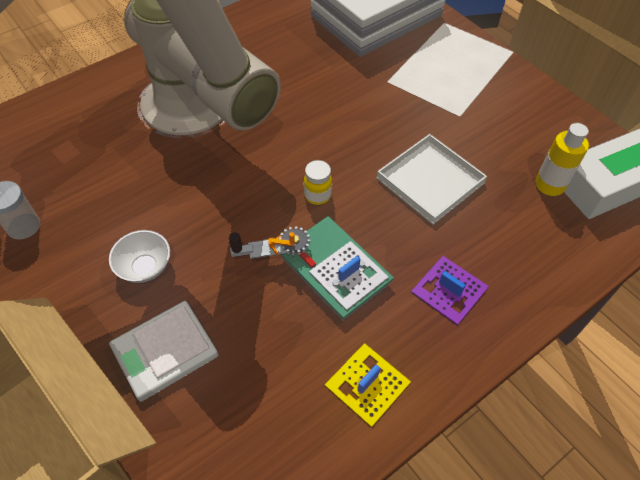

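The top view shows three keyhole plates: purple (236,177), yellow (341,154) and aluminium (301,228). The aluminium one on the green stand is the one meant. The tray is at (167,273), the ratchet at (322,277) and the knob at (368,299). I'll confirm in enlarged crops.

```bash
python3 - <<'E'
import cv2,numpy as np
a=cv2.imread("pics/top0.png")[195:310,260:385];b=cv2.imread("pics/scene0.png")[210:325,225:400]
a=cv2.resize(a,None,fx=5,fy=5,interpolation=cv2.INTER_CUBIC);cv2.imwrite("pics/c1.png",a)
b=cv2.resize(b,None,fx=4.5,fy=4.5,interpolation=cv2.INTER_CUBIC);cv2.imwrite("pics/c2.png",b)
E
```

```text
(no output)
```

View pics/c1.png

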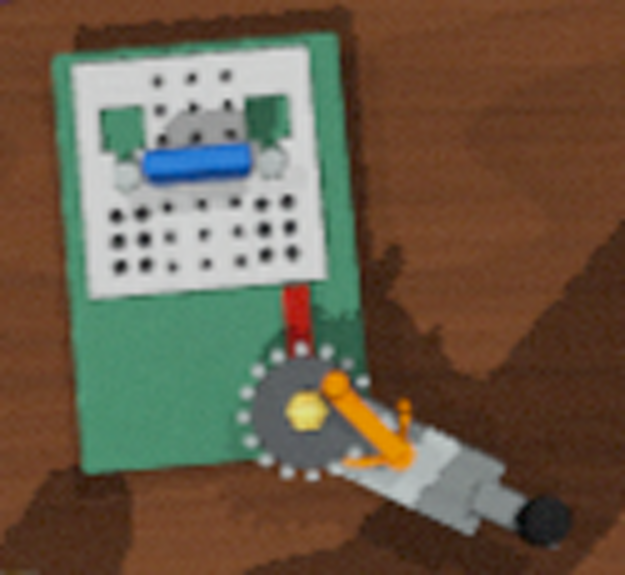

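View pics/c2.png

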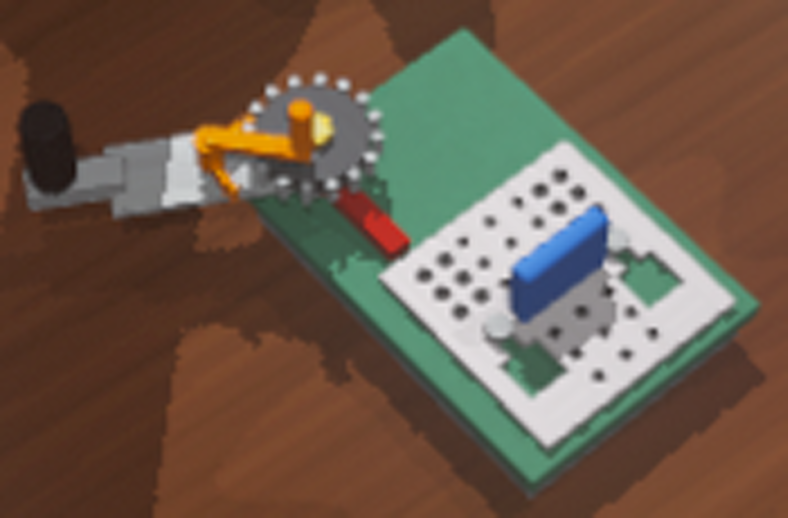

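The crops show the aluminium plate with its studs at crop (126,175) and (273,162). The bolt head is at (306,411), the tab at (335,383), the knob at (547,520) and the red bar points at the plate. It is the plate meant.

```bash
cat > h.py <<'E'
import numpy as np,cv2
from rig import *
from scipy.optimize import least_squares
from scipy.spatial.transform import Rotation as Ro
def proj(n,X):
    m=camera_model(n);c=m["R"]@np.asarray(X,float)+m["t"];p=m["intrinsics"]@c;return p[:2]/p[2]
def ray(n,p,z):
    m=camera_model(n);d=m["R"].T@np.linalg.inv(m["intrinsics"])@[*p,1];o=-m["R"].T@m["t"];return o+d*(z-o[2])/d[2]
def wray(p,z,s):
    m=camera_model("wrist");H=m["hand_eye"];R=Ro.from_rotvec(s["eef_rot"]).as_matrix()
    o=R@H[:3,3]+s["tcp_pos"];d=R@H[:3,:3]@np.linalg.inv(m["intrinsics"])@[*p,1];return o+d*(z-o[2])/d[2]
def tool(s,P):  # world point -> tool shift from current pose
    return Ro.from_rotvec(s["eef_rot"]).as_matrix().T@(np.asarray(P)-s["tcp_pos"])
E
python3 - <<'E'
from h import *
c1=lambda u,v:((u+.5)/5-.5+260,(v+.5)/5-.5+195)
c2=lambda u,v:((u+.5)/4.5-.5+225,(v+.5)/4.5-.5+210)
S=[(55,55,35),(55,-55,35),(-55,-55,35),(-55,55,35),(0,34,41),(0,-34,41),(-118,-40,65)]
A=[c1(*p) for p in[(70,65),(310,45),(327,278),(92,298),(126,175),(273,162),(306,411)]]
B=[c2(*p) for p in[(737,302),(548,450),(382,278),(563,143),(620,240),(498,325),(322,127)]]
def W(q,p):
    c,s=np.cos(q[2]),np.sin(q[2]);return np.array([q[0]+c*p[0]-s*p[1],q[1]+s*p[0]+c*p[1],p[2]])
f=lambda q:np.ravel([np.r_[proj("top",W(q,p))-a,proj("scene",W(q,p))-b] for p,a,b in zip(S,A,B)])
r=least_squares(f,[500,0,0]);q=r.x;print("stand",q[:2],np.degrees(q[2]));print(np.round(r.fun.reshape(-1,4),1))
L=W(q,(-118,-40,30));print("axis",L)
for n,a,b,z in[("knob",(547,520),(45,112),102),("tab",(335,383),(302,108),102),("pivot",(400,455),(205,140),72)]:
    P=ray("top",c1(*a),z);Q=ray("scene",c2(*b),z);M=(P+Q)/2;d=M-L
    print(n,P,Q,"r",np.hypot(*d[:2]),"ang rel stand",np.degrees(np.arctan2(d[1],d[0])-q[2]))
T=[ray("top",p,25) for p in[(127,240),(203,234),(207,306),(131,313)]];print("tray",np.mean(T,0),np.round(T))
s=observe();print("tool axes",Ro.from_rotvec(s["eef_rot"]).as_matrix().round(3).tolist())
print("jar",ray("top",(263,323),85))
E
```

```text
stand [644.65201363  -0.74751859] 3.2962611994806945
[[ 1.3 -0.3  0.4 -0.2]
 [ 0.   0.1  0.5 -0.7]
 [ 0.5 -0.1  0.2 -0.7]
 [ 0.2 -0.4  1.5 -0.7]
 [ 0.6 -0.3 -0.3 -0.5]
 [ 0.4  0.   0.9 -0.1]
 [ 0.6  0.1 -1.2 -0. ]]
axis [529.1471915  -47.46620934  30.        ]
knob [ 477.74553984 -148.70054038  102.        ] [ 474.59237215 -149.22414648  102.        ] r 114.49086720233646 ang rel stand -120.85960169470323
tab [539.06235432 -58.40306553 102.        ] [538.40088383 -60.55973413 102.        ] r 15.369647177718193 ang rel stand -54.71715891833206
pivot [508.38481141 -87.45253165  72.        ] [509.50529761 -93.07738896  72.        ] r 47.327153124540324 ang rel stand -118.56480503509424
tray [548.30783256 310.73609934  25.        ] [[628. 405.  25.]
 [638. 228.  25.]
 [470. 218.  25.]
 [458. 392.  25.]]
tool axes [[0.945, 0.328, -0.0], [0.328, -0.945, 0.001], [0.0, -0.001, -1.0]]
jar [430.01483498  82.68306103  85.        ]
```

>>> drive_tool(
  rows=[0,0,-43.4,490,-291.6,50,0.5,0,0,-43.4,490,-291.6,50,0.5,0,0,-43.4,490,-291.6,50,0.5,0,0,-43.4,490,-291.6,50,0.5,0,0,-43.4,490,-291.6,50,0.5,0,0,-43.4,490,-291.6,50,0.5,0,0,-43.4,490,-291.6,50,0.5,0,0,-43.4,490,-291.6,50,0.5],
  newtons=20,
)

```text
clock: 0.77
tcp_pos: [386.8, -240.2, 224.0]
eef_rot: [-2.685, -1.631, -0.0]
contact_force: [-0.1, -0.8, 0.0]
grip_width: 42.8
grip_force: 0.0
```

```bash
cat > go.py <<'E'
import sys
from h import *
def go(x,y,z,yaw,s=None):
    s=s or observe();R=Ro.from_rotvec(s["eef_rot"]).as_matrix();a=np.radians(yaw)
    c,n=np.cos(a),np.sin(a);T=np.array([[c,n,0],[n,-c,0],[0,0,-1.]])
    print("turn",np.degrees(Ro.from_matrix(R.T@T).as_rotvec()).round(1),"shift",tool(s,(x,y,z)).round(1),
      "| t",round(s["clock"],2),"tcp",s["tcp_pos"].round(1),"F",s["contact_force"].round(1),"w",round(s["grip_width"],1),"q6",round(s["joint_positions"][5],2))
if __name__=="__main__": go(*map(float,sys.argv[1:]))
E
python3 go.py 538.9 -59.9 170 62.5
```

```text
turn [-0.  -0.   0.1] shift [230.1  52.   54. ] | t 0.77 tcp [ 386.8 -240.2  224. ] F [-0.1 -0.8  0. ] w 42.8 q6 -0.34
```

>>> drive_tool(
  rows=[0,0,0,230,52,54,0.5,0,0,0,230,52,54,0.5,0,0,0,230,52,54,0.5,0,0,0,230,52,54,0.5,0,0,0,230,52,54,0.5,0,0,0,230,52,54,0.5,0,0,0,230,52,54,0.5,0,0,0,230,52,54,0.5],
)

```text
clock: 1.43
tcp_pos: [538.3, -60.8, 169.2]
eef_rot: [-2.682, -1.633, 0.002]
contact_force: [-0.4, 0.0, -0.2]
grip_width: 42.5
grip_force: 0.0
```

```bash
python3 go.py 538.9 -59.9 104 62.5; python3 - <<'E'
from h import *
s=observe();im=capture("wrist");cv2.imwrite("pics/w1.png",im)
H=camera_model("wrist")["hand_eye"];K=camera_model("wrist")["intrinsics"]
p=np.linalg.inv(H)@np.r_[tool(s,(538.9,-59.9,102)),1];p=K@p[:3];print("tab expected",p[:2]/p[2])
E
```

```text
turn [-0.1  0.   0.2] shift [ 1.1  0.2 65.2] | t 1.43 tcp [538.3 -60.8 169.2] F [-0.4  0.  -0.2] w 42.5 q6 0.15
tab expected [323.66147634 270.03318992]
```

View pics/w1.png

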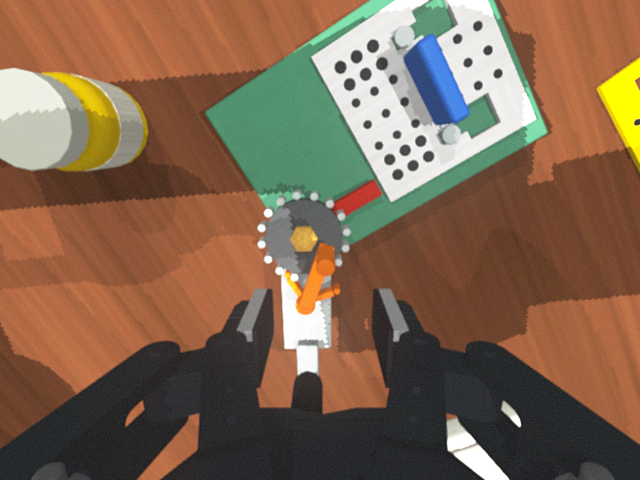

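The wrist view shows the tab's top near (323,268), where it was expected, with its base near (326,250). The bolt head is at (303,238). Next I lower and grip the tab.

>>> drive_tool(
  rows=[0,0,0,1,0,64,0.5,0,0,0,1,0,64,0.5,0,0,0,1,0,64,0.5,0,0,0,1,0,64,0,0,0,0,1,0,64,0,0,0,0,1,0,64,0,0,0,0,1,0,64,0,0,0,0,1,0,64,0],
  newtons=20,
)

```text
clock: 2.15
tcp_pos: [539.5, -61.8, 108.1]
eef_rot: [2.683, 1.629, 0.003]
contact_force: [-1.5, -2.8, 8.1]
grip_width: 9.7
grip_force: 20.7
```

>>> drive_tool(
  rows=[0,0,0,1,-4,-3,0,0,0,0,1.7,-8,-3,0,0,0,0,2.3,-12,-3,0,0,0,0,2.5,-16,-3,0,0,0,0,2.2,-20,-3,0,0,0,0,1.5,-24,-3,0,0,0,0,0.5,-28,-3,0,0,0,0,0,-30,-3,0],
)

```text
clock: 2.82
tcp_pos: [513.2, -46.4, 109.6]
eef_rot: [2.684, 1.629, 0.008]
contact_force: [16.8, 2.3, -15.6]
grip_width: 9.9
grip_force: 19.7
```

```bash
python3 go.py 513.4 -46.6 108 62.5; python3 -c "
from h import *
im=capture('wrist');cv2.imwrite('pics/w2.png',im[150:480,160:520])"
```

```text
turn [ 0.3 -0.2  0. ] shift [-0.1  0.2  1.6] | t 2.82 tcp [513.2 -46.4 109.6] F [ 16.8   2.3 -15.6] w 9.9 q6 0.16
```

View pics/w2.png

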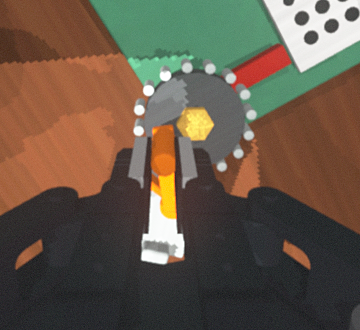

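The tab has moved to the other side and presses against its stop with about 17 N. I'll release it and go over the knob.

>>> drive_tool(
  rows=[0,0,0,0,0,0,0.4,0,0,0,0,0,0,0.6,0,0,0,0,0,-37,0.6,0,0,0,0,0,-37,0.6,0,0,0,-36,5,-37,0.6,0,0,0,-72,10,-37,0.6,0,0,0,-108,15,-37,0.6,0,0,0,-108,15,-37,0.6],
)

```text
clock: 3.53
tcp_pos: [474.2, -154.5, 146.9]
eef_rot: [2.687, 1.623, -0.0]
contact_force: [-0.5, 0.2, -0.4]
grip_width: 51.1
grip_force: 0.0
```

```bash
python3 go.py 476 -149.5 90 62.5; python3 -c "
from h import *
cv2.imwrite('pics/t2.png',cv2.resize(capture('top')[220:320,280:400],None,fx=5,fy=5))
s=observe();im=capture('wrist');cv2.imwrite('pics/w3.png',im)"
```

```text
turn [ 0.1  0.1 -0.2] shift [ 5.3 -0.8 56.9] | t 3.53 tcp [ 474.2 -154.5  146.9] F [-0.5  0.2 -0.4] w 51.1 q6 -0.07
```

View pics/w3.png

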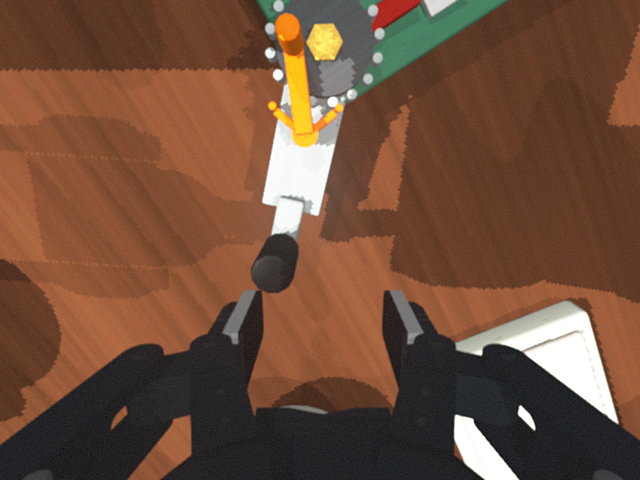

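The wrist view shows the pawl swung over. The handle turned clockwise a little, and the knob top is now near (272,271).

```bash
python3 - <<'E'
from h import *
from go import go
s=observe()
K=wray((272,271),102,s);B=wray((325,42),65,s);P=wray((305,138),72,s);T=wray((287,22),102,s)
print(K,B,P,T)
L=np.array([529.1,-47.5]);
for q in(K,P,T):
    d=q[:2]-L;print(np.hypot(*d),np.degrees(np.arctan2(d[1],d[0])))
d=K[:2]-L;a=np.arctan2(d[1],d[0]);k=L+115*np.array([np.cos(a),np.sin(a)]);print(k);go(*k,90,np.degrees(a)+180)
E
```

```text
[ 457.04534455 -131.03448239  102.        ] [531.44384364 -45.73837886  65.        ] [500.3732391  -82.40066458  72.        ] [516.83832696 -39.46674341 102.        ]
110.31719322285485 -130.78019421426254
45.20268996075028 -129.45781950371324
14.658848425206575 146.76911716760614
[ 453.98672767 -134.58040147]
turn [ 0.  -0.  13.2] shift [  4.5 -26.4  56.7] | t 3.63 tcp [ 475.3 -150.8  146.7] F [ 0.1  0.1 -0.1] w 51.3 q6 -0.06
```

>>> drive_tool(
  rows=[0,0,6.6,4.5,-26,0,0.6,0,0,13.2,4.5,-26,0,0.6,0,0,13.2,4.5,-26,20,0.6,0,0,13.2,4.5,-26,56,0.6,0,0,13.2,4.5,-26,56,0.6,0,0,13.2,4.5,-26,56,0.6,0,0,13.2,4.5,-26,56,0,0,0,13.2,4.5,-26,56,0],
  newtons=30,
)

```text
clock: 4.3
tcp_pos: [455.5, -134.1, 91.9]
eef_rot: [2.853, 1.311, 0.003]
contact_force: [0.6, 0.8, 0.2]
grip_width: 27.9
grip_force: 0.0
```

>>> drive_tool(
  rows=[0,0,0,0,0,0,0,0,0,0,0,0,0,0,0,0,0,0,0,0,0],
)

```text
clock: 4.55
tcp_pos: [455.5, -134.4, 91.8]
eef_rot: [2.853, 1.31, 0.003]
contact_force: [-0.1, 1.2, 8.1]
grip_width: 21.0
grip_force: 29.4
```

```bash
python3 - <<'E'
from h import *
s=observe();p=s["tcp_pos"];d=p[:2]-[529.1,-47.5];a=np.arctan2(d[1],d[0]);print(p,np.hypot(*d),np.degrees(a),s["contact_force"],s["grip_width"])
R=Ro.from_rotvec(s["eef_rot"]).as_matrix();print("yaw x",np.degrees(np.arctan2(R[1,0],R[0,0])))
for r in(115,):
  for step in(7,6.5):
    for k in range(1,9):
        b=np.radians(step*k);print(step*k,(r-r*np.cos(b)).round(1),(r*np.sin(b)).round(1))
E
```

```text
[ 455.45201275 -134.3511002    91.83593031] 113.87334908519436 -130.29727465767752 [-0.10574964  1.18251752  8.09329484] 21.01380576249236
yaw x 49.32709891419578
7 0.9 14.0
14 3.4 27.8
21 7.6 41.2
28 13.5 54.0
35 20.8 66.0
42 29.5 77.0
49 39.6 86.8
56 50.7 95.3
6.5 0.7 13.0
13.0 2.9 25.9
19.5 6.6 38.4
26.0 11.6 50.4
32.5 18.0 61.8
39.0 25.6 72.4
45.5 34.4 82.0
52.0 44.2 90.6
```

>>> drive_tool(
  rows=[0,0,-6.5,0.7,13,0,0,0,0,-13,2.9,25.9,0,0,0,0,-19.5,6.6,38.4,0,0,0,0,-26,11.6,50.4,0,0,0,0,-32.5,18,61.8,0,0,0,0,-39,25.6,72.4,0,0,0,0,-45.5,34.4,82,0,0,0,0,-52,44.2,90.6,0,0],
)

```text
clock: 5.22
tcp_pos: [552.7, -160.3, 91.9]
eef_rot: [1.984, 2.434, -0.001]
contact_force: [-5.2, -0.4, 8.0]
grip_width: 21.2
grip_force: 30.0
```

```bash
cat > k.py <<'E'
from h import *
s=observe();p=s["tcp_pos"];d=p[:2]-[529.1,-47.5];a=np.arctan2(d[1],d[0]);R=Ro.from_rotvec(s["eef_rot"]).as_matrix()
print(p,"r",np.hypot(*d),"handle",np.degrees(a)+131.7,"yaw-ang",np.degrees(np.arctan2(R[1,0],R[0,0])-a),"F tool",R.T@s["contact_force"],s["wrist_torque"],s["grip_width"],s["joint_positions"].round(2))
E
python3 k.py
```

```text
[ 552.72328455 -160.28116791   91.87482658] r 115.22869177843803 handle 53.530211672363436 yaw-ang 179.80971916430144 F tool [ 0.6576222  -5.14036556 -8.05147232] [0.11041637 0.78253974 0.11448501] 21.179609492754345 [-0.49  0.59  1.53 -0.    1.02 -0.69]
```

>>> drive_tool(
  rows=[0,0,-6.5,0.7,13,0,0,0,0,-13,2.9,25.9,0,0,0,0,-19.5,6.6,38.4,0,0,0,0,-26,11.6,50.4,0,0,0,0,-32.5,18,61.8,0,0,0,0,-39,25.6,72.4,0,0,0,0,-45.5,34.4,82,0,0,0,0,-52,44.2,90.6,0,0],
)

```text
clock: 5.88
tcp_pos: [632.5, -99.0, 91.9]
eef_rot: [0.716, 3.058, -0.003]
contact_force: [-7.8, -2.8, 8.5]
grip_width: 21.1
grip_force: 30.0
```

```bash
python3 k.py; python3 -c "
from h import *
cv2.imwrite('pics/t3.png',cv2.resize(capture('top')[190:310,255:385],None,fx=4.5,fy=4.5))"
```

```text
[632.53886196 -99.04251612  91.87226831] r 115.56915302867935 handle 105.2133983184454 yaw-ang 180.13920864138743 F tool [ 5.76235815 -5.97726053 -8.46557405] [-0.40177504  1.1444918   0.18050023] 21.07557950220736 [-0.34  0.72  1.3  -0.    1.12 -1.45]
```

View pics/t3.png

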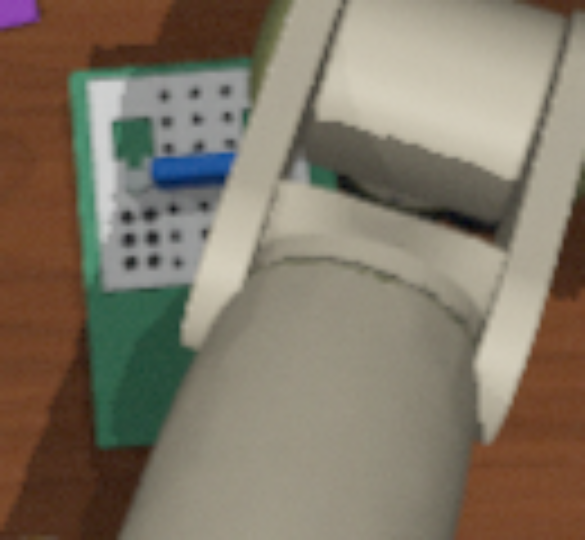

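The arm hides the lock in this view. The handle at this angle would stand over the plate's lifting path, so I'll click it back 52°.

>>> drive_tool(
  rows=[0,0,6.5,0.7,-13,0,0,0,0,13,2.9,-25.9,0,0,0,0,19.5,6.6,-38.4,0,0,0,0,26,11.6,-50.4,0,0,0,0,32.5,18,-61.8,0,0,0,0,39,25.6,-72.4,0,0,0,0,45.5,34.4,-82,0,0,0,0,52,44.2,-90.6,0,0],
)

```text
clock: 6.6
tcp_pos: [552.3, -160.5, 91.9]
eef_rot: [1.997, 2.421, 0.001]
contact_force: [0.5, 1.1, 6.2]
grip_width: 21.2
grip_force: 30.0
```

>>> drive_tool(
  rows=[0,0,0,0,0,0,0.3,0,0,0,0,0,0,0.5,0,0,0,0,0,-40,0.5,0,0,0,0,0,-80,0.5,0,0,0,0,0,-110,0.5,0,0,0,0,0,-110,0.5],
)

```text
clock: 7.1
tcp_pos: [554.8, -160.2, 207.0]
eef_rot: [1.979, 2.425, 0.004]
contact_force: [-0.0, 0.2, 0.3]
grip_width: 42.9
grip_force: 0.0
```

```bash
python3 k.py; python3 go.py 600 0 200 93.3; python3 -c "
from h import *
s=observe();np.save('s4.npy',np.r_[s['tcp_pos'],s['eef_rot']])
cv2.imwrite('pics/w4.png',capture('wrist'))"
```

```text
[ 554.75478346 -160.15878459  206.9651421 ] r 115.54293426964908 handle 54.52869231428676 yaw-ang 178.7294285032306 F tool [ 0.17921837 -0.00825648 -0.31007075] [-0.08304521 -0.03765827 -0.06011504] 42.871716379395124 [-0.48  0.46  1.41  0.    1.26 -0.69]
turn [0.5 0.4 8.3] shift [147.9  76.4   6.6] | t 7.1 tcp [ 554.8 -160.2  207. ] F [-0.   0.2  0.3] w 42.9 q6 -0.69
```

View pics/w4.png

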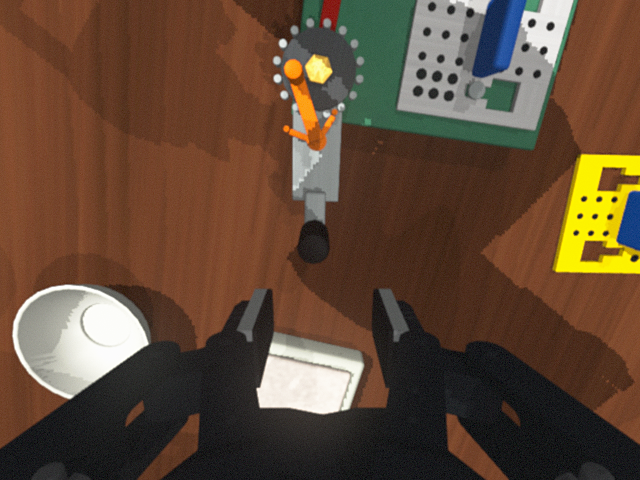

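The pawl is loosening and the red bar points along +y, turned about 88°, well clear of the plate. Next is the rib.

```bash
python3 go.py 644.5 -0.7 150 93.3
```

```text
turn [0.3 0.2 8.2] shift [137.9 120.4  53.5] | t 7.15 tcp [ 553.8 -159.7  203.5] F [-0.8  0.6 -0.1] w 42.5 q6 -0.69
```

>>> drive_tool(
  rows=[0,0,8.2,138,120.4,0,0.5,0,0,8.2,138,120.4,0,0.5,0,0,8.2,138,120.4,0,0.5,0,0,8.2,138,120.4,0,0.5,0,0,8.2,138,120.4,50,0.5,0,0,8.2,138,120.4,50,0.5,0,0,8.2,138,120.4,50,0.5,0,0,8.2,138,120.4,50,0.5],
)

```text
clock: 7.82
tcp_pos: [642.8, -1.0, 149.7]
eef_rot: [-2.158, -2.281, 0.002]
contact_force: [0.2, -0.3, 0.9]
grip_width: 42.8
grip_force: 0.0
```

```bash
python3 go.py 644.5 -0.7 67 93.3; python3 -c "
from h import *
im=capture('wrist');cv2.imwrite('pics/w5.png',im)"
```

```text
turn [-0.1 -0.  -0.1] shift [ 0.2  1.9 82.7] | t 7.82 tcp [642.8  -1.  149.7] F [ 0.2 -0.3  0.9] w 42.8 q6 -0.24
```

View pics/w5.png

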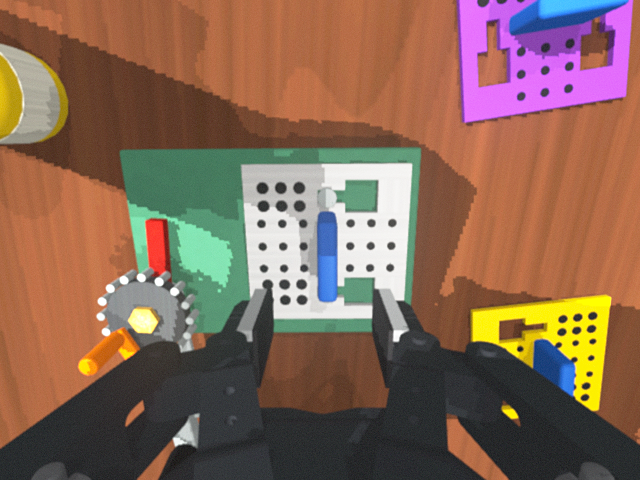

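The bar is clear and parallel to the plate's edge at (157,245), and the rib at (327,257) sits between the jaws. I'll descend and grip it.

>>> drive_tool(
  rows=[0,0,0,0,2,40,0.5,0,0,0,0,2,65,0.5,0,0,0,0,2,82,0.5,0,0,0,0,2,82,0.5,0,0,0,0,2,82,0.5,0,0,0,0,2,82,0,0,0,0,0,2,82,0,0,0,0,0,2,82,0],
  newtons=40,
)

```text
clock: 8.53
tcp_pos: [645.9, -0.9, 70.3]
eef_rot: [2.158, 2.279, 0.003]
contact_force: [-1.1, -0.9, 7.8]
grip_width: 11.5
grip_force: 41.3
```

>>> drive_tool(
  rows=[0,0,0,0,0,0,0,0,0,0,0,0,0,0,0,0,0,0,0,0,0],
)

```text
clock: 8.78
tcp_pos: [645.9, -0.9, 70.3]
eef_rot: [2.158, 2.279, 0.002]
contact_force: [-1.4, -1.3, 7.2]
grip_width: 11.1
grip_force: 41.1
```

```bash
python3 go.py 621.5 -2 67 93.3
```

```text
turn [ 0.2  0.1 -0.2] shift [  0.2 -24.4   3.2] | t 8.78 tcp [645.9  -0.9  70.3] F [-1.4 -1.3  7.2] w 11.1 q6 -0.24
```

>>> drive_tool(
  rows=[0,0,0,0,0,-2,0,0,0,0,0,-4,-2,0,0,0,0,0,-9,-2,0,0,0,0,0,-14,-2,0,0,0,0,0,-19,-2,0,0,0,0,0,-23,-2,0,0,0,0,0,-23,-2,0,0,0,0,0,-23,-2,0],
)

```text
clock: 9.45
tcp_pos: [621.6, -1.8, 70.3]
eef_rot: [-2.16, -2.281, 0.001]
contact_force: [-1.1, -0.4, 2.0]
grip_width: 11.1
grip_force: 40.2
```

```bash
python3 go.py 622.9 -2.2 67 93.3; python3 - <<'E'
from h import *
cv2.imwrite('pics/w6.png',capture('wrist'))
E
```

```text
turn [-0.  -0.  -0.2] shift [-0.5  1.2  3.3] | t 9.45 tcp [621.6  -1.8  70.3] F [-1.1 -0.4  2. ] w 11.1 q6 -0.25
```

>>> drive_tool(
  rows=[0,0,0,0,0.7,0,0,0,0,0,0,0.7,-4,0,0,0,0,0,0.7,-8,0,0,0,0,0,0.7,-12,0,0,0,0,0,0.7,-16,0,0,0,0,0,0.7,-20,0,0,0,0,0,0.7,-20,0],
)

```text
clock: 10.08
tcp_pos: [623.2, -1.7, 91.2]
eef_rot: [2.159, 2.28, 0.001]
contact_force: [0.9, 0.4, -2.4]
grip_width: 11.0
grip_force: 39.5
```

>>> drive_tool(
  rows=[0,0,0,0,0,-20,0,0,0,0,0,0,-40,0,0,0,0,0,0,-60,0,0,0,0,30,-6,-60,0,0,0,0,60,-12,-60,0,0,0,0,90,-18,-60,0,0,0,0,120,-23,-60,0,0,0,0,150,-28,-60,0],
)

```text
clock: 10.75
tcp_pos: [586.0, 147.8, 150.2]
eef_rot: [-2.16, -2.281, 0.0]
contact_force: [0.4, 0.8, -3.1]
grip_width: 11.4
grip_force: 39.6
```

```bash
python3 - <<'E'
from h import *
from go import go
Q=[ray("scene",p,25) for p in[(429,136),(486,178),(433,220),(377,177)]];print(np.mean(Q,0),np.round(Q))
im=cv2.imread("pics/top0.png");h=cv2.cvtColor(im,cv2.COLOR_BGR2HSV)
m=cv2.inRange(h,(0,0,130),(180,60,255));m[:, :115]=0;m[:,215:]=0;m[:225]=0;m[320:]=0
c=max(cv2.findContours(m,0,2)[0],key=cv2.contourArea);r=cv2.minAreaRect(c);print(r,ray("top",r[0],25),np.round([ray("top",p,25) for p in cv2.boxPoints(r)]))
go(548.3,310.7,150,93.3)
E
```

```text
[554.78955573 304.12292704  25.        ] [[461. 384.  25.]
 [630. 399.  25.]
 [644. 226.  25.]
 [484. 207.  25.]]
((164.87586975097656, 273.0103759765625), (75.23920440673828, 75.65443420410156), 85.2363510131836) [548.25435849 315.73066628  25.        ] [[631. 412.  25.]
 [642. 236.  25.]
 [467. 221.  25.]
 [456. 394.  25.]]
turn [-0.  -0.  -0.2] shift [164.7 -28.8   0.2] | t 10.75 tcp [586.  147.8 150.2] F [ 0.4  0.8 -3.1] w 11.4 q6 -0.0
```

```bash
python3 - <<'E'
from h import *
from scipy.optimize import minimize
M={}
for n,(x0,x1,y0,y1) in dict(top=(118,214,226,320),scene=(370,494,130,226)).items():
    im=cv2.imread(f"pics/{n}0.png");h=cv2.cvtColor(im,cv2.COLOR_BGR2HSV)
    b=cv2.inRange(h,(0,0,60),(180,80,255));m=b*0;m[y0:y1,x0:x1]=b[y0:y1,x0:x1]
    c=max(cv2.findContours(m,0,2)[0],key=cv2.contourArea);m=m*0;cv2.drawContours(m,[cv2.convexHull(c)],-1,255,-1);M[n]=m
def f(q,ns=("top","scene"),pr=0):
    a=np.radians(q[2]);t=0
    for n in ns:
        P=[proj(n,(q[0]+u*np.cos(a)-v*np.sin(a),q[1]+u*np.sin(a)+v*np.cos(a),z)) for u in(-86,86) for v in(-86,86) for z in(0,25)]
        k=np.zeros_like(M[n]);cv2.fillConvexPoly(k,cv2.convexHull(np.float32([np.array(P)*16]).round().astype(int)[0]),255,shift=4)
        t+=np.count_nonzero(k!=M[n])
    return t
for ns in(("top",),("scene",),("top","scene")):
    r=minimize(f,[550,309,3.4],args=(ns,),method="Nelder-Mead",options=dict(initial_simplex=[[550,309,3.4],[558,309,3.4],[550,317,3.4],[550,309,7]]));print(ns,r.x,r.fun)
E
```

```text
('top',) [549.75422819 314.97116296   4.95361901] 80.0
('scene',) [548.13785431 312.84982564   4.88911913] 59.0Traceback (most recent call last):
  File "<stdin>", line 16, in <module>
    res = _minimize_neldermead(fun, x0, args, callback, bounds=bounds,
                               **options)
    fsim[j] = func(sim[j])
              ~~~~^^^^^^^^
    fx = function(np.copy(x), *(wrapper_args + args))
  File "<stdin>", line 11, in f
  File "h.py", line 6, in proj
    m=camera_model(n);c=m["R"]@np.asarray(X,float)+m["t"];p=m["intrinsics"]@c;return p[:2]/p[2]
ValueError: time passes only in moves, steps and waits
```

>>> drive_tool(
  rows=[0,0,-1,30,-5,0,0,0,0,-1.6,60,-10,0,0,0,0,-1.6,90,-15,0,0,0,0,-1.6,120,-20,0,0,0,0,-1.6,145,-24,0,0,0,0,-1.6,168,-27,0,0,0,0,-1.6,168,-27,20,0,0,0,-1.6,168,-27,40,0],
)

```text
clock: 11.42
tcp_pos: [550.4, 314.5, 110.5]
eef_rot: [2.124, 2.313, 0.004]
contact_force: [0.7, -0.6, -3.3]
grip_width: 11.3
grip_force: 39.7
```

```bash
python3 go.py 549 314 46 94.9; python3 -c "
from h import *
[cv2.imwrite(f'pics/{n}7.png',capture(n)) for n in('scene','wrist')]"
```

```text
turn [ 0.1 -0.  -0. ] shift [-0.4 -1.6 64.5] | t 11.42 tcp [550.4 314.5 110.5] F [ 0.7 -0.6 -3.3] w 11.3 q6 0.25
```

>>> drive_tool(
  rows=[0,0,0,0,-1,12,0,0,0,0,0,-1,24,0,0,0,0,0,-1,36,0,0,0,0,0,-1,46,0,0,0,0,0,-1,52,0,0,0,0,0,-1,56,0,0,0,0,0,-1,58,0,0,0,0,0,-1,59,0],
)

```text
clock: 12.18
tcp_pos: [549.6, 312.8, 51.1]
eef_rot: [2.128, 2.311, 0.0]
contact_force: [-0.3, -0.6, -3.7]
grip_width: 11.4
grip_force: 39.6
```

>>> drive_tool(
  rows=[0,0,0,0,0,1,0,0,0,0,0,0,2,0,0,0,0,0,0,3,0,0,0,0,0,0,4,0,0,0,0,0,0,4.5,0,0,0,0,0,0,4.5,0],
)

```text
clock: 12.68
tcp_pos: [549.5, 312.7, 46.6]
eef_rot: [-2.128, -2.311, 0.0]
contact_force: [0.0, -0.0, -2.9]
grip_width: 11.6
grip_force: 39.6
```

Not yet in contact. I'll go down slowly a little further.

>>> drive_tool(
  rows=[0,0,0,0,0,0.7,0,0,0,0,0,0,1.4,0,0,0,0,0,0,1.4,0,0,0,0,0,0,1.4,0],
)

```text
clock: 13.02
tcp_pos: [549.5, 312.7, 45.2]
eef_rot: [-2.128, -2.311, 0.0]
contact_force: [0.6, -0.3, -2.8]
grip_width: 11.0
grip_force: 39.6
```

>>> drive_tool(
  rows=[0,0,0,0,0,0.8,0,0,0,0,0,0,1.6,0,0,0,0,0,0,1.6,0,0,0,0,0,0,1.6,0],
)

```text
clock: 13.35
tcp_pos: [549.6, 312.8, 44.3]
eef_rot: [2.128, 2.311, 0.001]
contact_force: [-3.4, -0.7, 3.9]
grip_width: 11.2
grip_force: 40.6
```

Contact is made. I'll release and rise.

>>> drive_tool(
  rows=[0,0,0,0,0,-0.5,0.2,0,0,0,0,0,-0.5,0.4,0,0,0,0,0,-0.5,0.5,0,0,0,0,0,-0.5,0.5,0,0,0,0,0,-20,0.5,0,0,0,0,0,-60,0.5,0,0,0,0,0,-100,0.5,0,0,0,0,0,-140,0.5],
)

```text
clock: 14.02
tcp_pos: [549.2, 312.6, 185.2]
eef_rot: [-2.128, -2.311, 0.001]
contact_force: [0.9, 0.6, 0.1]
grip_width: 42.8
grip_force: 0.0
```

>>> drive_tool(
  rows=[0,0,0,-40,-40,-60,0.5,0,0,0,-80,-80,-80,0.5,0,0,0,-110,-110,-80,0.5,0,0,0,-140,-140,-80,0.5,0,0,0,-160,-160,-80,0.5,0,0,0,-160,-160,-80,0.5],
)

```text
clock: 14.52
tcp_pos: [401.6, 139.0, 263.9]
eef_rot: [2.127, 2.311, 0.001]
contact_force: [0.4, -1.0, 0.9]
grip_width: 43.1
grip_force: 0.0
```

```bash
python3 - <<'E'
from h import *
s=observe();print(s["clock"],s["tcp_pos"],s["contact_force"],s["grip_width"])
ms={n:camera_model(n) for n in("top","scene")}
def pj(n,X):
    m=ms[n];p=m["intrinsics"]@(m["R"]@np.asarray(X,float)+m["t"]);return p[:2]/p[2]
for n in ms:
    im=capture(n);cv2.imwrite(f"pics/{n}9.png",im);h=cv2.cvtColor(im,cv2.COLOR_BGR2HSV)
    b=cv2.inRange(h,(100,120,40),(125,255,255))
    N,_,st,ce=cv2.connectedComponentsWithStats(b)
    print(n,"blue",[(ce[i].round(1).tolist(),int(st[i][4])) for i in range(1,N) if st[i][4]>15],"expect rib mid",pj(n,(549,314,30)),pj(n,(549,314,48)))
    for z,k in((102,"knob"),):print(k,pj(n,(554,-160,z)))
    e=cv2.absdiff(im,cv2.imread(f"pics/{n}0.png")).max(2)
    for nm,(x,y,z) in dict(jar=(430,83,85)).items():
        u,v=pj(n,(x,y,z)).astype(int);print(nm,e[v-6:v+7,u-6:u+7].mean())
E
```

```text
14.5167 [401.57585741 138.98290792 263.91830859] [ 0.44370477 -1.04257576  0.89095812] 43.08989522579043
top blue [([341.3, 151.1], 149), ([234.3, 174.7], 140), ([164.6, 272.4], 133), ([596.3, 374.7], 1436)] expect rib mid [164.98956797 272.52949289] [162.65374756 271.99747663]
knob [372.98253836 263.36929709]
jar 58.467455621301774
scene blue [([491.9, 3.2], 184), ([432.3, 171.4], 190), ([451.8, 283.3], 358), ([369.0, 375.9], 176)] expect rib mid [433.04200145 171.55993801] [434.40251087 166.20249764]
knob [252.85478668 265.79798135]
jar 74.27810650887574
```

```bash
python3 -c "
from rig import *
print(job_done())"
```

```text
the job is handed in; nothing more can be done
None
```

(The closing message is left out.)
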